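# Pour the walnuts from the scoop into the saucer

## Robot

A 6-joint arm with a two-finger parallel gripper is mounted at the origin on a cart in front of the work surface, level with it; the furniture and walls round the work are solid. World frame = base frame: x ahead of the robot, y to its left, z up, the work surface at z = 0. Lengths are in m, angles in degrees, forces in N, time in s.
With the tool pointing down it reaches from about 0.275 to 0.85 m from the base axis. Payload 19 kg.
Tool frame: the origin (TCP) lies at the very end of the fingers, on their centre line; the grasp point (between the pads) lies r.hold_point_z behind it (r.hold_point_z is the distance from the TCP to the grasp point, in m); z points along the fingers, y is the line along which they close (so a half turn about z gives the same grasp; the last joint's range is limited). The gripper opens to 85 mm and grips with 20 to 120 N. Pads are 22 mm wide; open, the fingers measure 114 mm over their backs; the gripper's body (76 mm by 85 mm) begins 54 mm behind the grasp point. The pads swing forward as they close: fully open they stand 13 mm farther back than shut.
Start: joints at [57.067, 8.623, 82.357, -0, 89.026, -7.678], TCP at [0.245, 0.52, 0.231] pointing down, gripper open.
Joint ranges: [-160.23, 160.23], [-39.13, 120.54], [6.94, 153.29], [-79.49, 259.48], [9.18, 160.14], [-161.06, 161.06]. Speed limits (degrees/s): [108.29, 108.29, 127.2, 172.46, 172.46, 172.46].

## Interface

Orientations are given as a 3x3 rotation matrix whose columns are the frame's x, y, z axes.
In Python, from station import r gives the robot as it stands.
- The arm moves only by the tool jog_arm, never from a script. Its argument "rows" is a list of rows, each a list of 3 entries, a list of its own where there are three numbers: the turn, a rotation vector about the tool's x, y, z in rad, then the shift along the tool's x, y, z in m, then the opening, from 0 (shut) to 1 (fully open). A call has 1 to 8 rows; each row shifts and turns the commanded pose from where the row before left it, along the tool's axes as they then stand; what a row does not reach is not made up. A row lasts 1/12 s, in which the tool goes at most 41.7 mm and 7.16 degrees, less where a joint would pass 70% of its speed; a pose out of reach is approached as far as the arm can. A call is refused whole if a number of a shift passes 0.0417 or a number of a turn 0.125, either way. A call with a gripper value outside its range is refused whole. The fingers move at their own pace and stop on an object; the grip force is fixed at half the most. Time passes only in rows, so rows that do not move let the fingers close. It gives the time, the measured TCP pose, the force, the opening and the grip force at its end, in the units of the state.
- r.get_obs(): the state, without advancing time (a new reading comes with each control period).
- r.get_image(name): name is "scene" or "top" or "wrist"; returns a dict with "image" (400x640x3 uint8, red, green, blue), "K" (3x3 intrinsics, pixels), "rvec" (rotation vector, rad) and "tvec" (3), from world to camera coordinates, as OpenCV has them. Camera axes: x right, y down, z forward; pixel columns grow to the right and rows downward; lengths in m; the calibration is good to about 2 mm. The wrist camera is an equidistant fisheye: a pixel r from the principal point sees the ray r / f radians off the axis. A picture is of the moment at which its call begins. There is no depth.
- r.close_job(): hands the job in; it is judged then, once.
The state is a dict: "t": time; "joint_pos": joint angles; "dq": joint speeds; "joint_efforts": joint torques, N m; "eef_pos": TCP position; "tcp_rot": TCP orientation; "force": force on the tool from outside, world axes, zero at the start; "ft_torque": the same for the moment, N m; "finger_gap": opening from 0.0 (shut) to 1.0 (fully open); "grasp_force": force on a finger pad.
Only numpy, scipy, OpenCV 4.12 (cv2) and the standard library are available. Lean on these libraries where they do the work, as an engineer would, in place of code of your own. Each camera call takes 0.05 s, during which the arm holds its last target. There are 200 camera calls.

## Task

Take the metal scoop by its black bar handle and pour its two walnuts into the small shallow saucer, not into the big deep bowl. Keep the scoop level until its spout is over the saucer and only a few centimetres above it, then tip it slowly there so that the nuts cannot bounce out. Leave the saucer where it stands, and stand the empty scoop upright on the table again.

Things in the scene. Friction and masses are not known exactly. Their poses are not given: they have to be found in the camera images.
- scoop_handle (a point): Centre of the black bar handle of a small steel pouring scoop (0.14 kg, its mass centre nearly below). The bar is 94 mm long (along x), 16 mm thick (along y, the way to grip it), 22 mm high; its centre is 88 mm above the scoop's underside. x runs along the scoop: spout at -x, handle post at +x; z up when level. The trough under the bar is 50 mm wide, its walls 40 mm high.
- scoop_spout (a point): Middle of the spout's lip, which the nuts roll over; 80 mm in front of (-x) and 71 mm below scoop_handle, 17 mm above the scoop's underside; same axes. The trough's floor rises to this lip at 17 degrees, so the nuts roll out only when the scoop is tipped spout-down by clearly more than that; 30 degrees (0.52 rad) or more empties it.
- saucer: White round saucer, 150 mm across and 24 mm high at its rim, walls sloping in to a flat inner floor 80 mm across that lies 5 mm above the table. Loose, 0.35 kg. The origin is the centre of its underside, z up. (The cream bowl beside it, 173 mm across and 76 mm high, is not the one wanted.)
- walnut_1: Whole brown walnut, 30 mm long and 27 mm thick, 13 g, loose in the scoop's trough; the origin is its centre. It can roll, its axes mean nothing.
- walnut_2: The other walnut, just like walnut_1.

How it is judged (in metres and radians):
On the way, in this order (a step that is already met when the one before it is completed fails the run):
1. the scoop, still level (within 15 degrees), has its spout over the saucer (within 70 mm of its centre) and not more than 85 mm above the table (horizontal distance between scoop_spout and saucer below 0.07 m and z of scoop_spout in the frame of saucer below 0.085 m and angle between scoop_handle's own z axis and vertical below 0.26 rad), for 0.1 s.
2. the scoop is tipped by more than 23 degrees with its spout low over the saucer (within 75 mm of its centre, not more than 85 mm above the table) (horizontal distance between scoop_spout and saucer below 0.075 m and z of scoop_spout in the frame of saucer below 0.085 m and angle between scoop_handle's own z axis and vertical above 0.4 rad), for 0.1 s.
At the end, for the whole second after the job is handed in: Both walnuts lie in the saucer (centres within 65 mm of its centre and less than 40 mm above its underside), and the scoop stands upright on the table (within 8 degrees, handle centre less than 100 mm above the table) (horizontal distance between each of walnut_1, walnut_2 and saucer below 0.065 m and z of each of walnut_1, walnut_2 in the frame of saucer below 0.04 m and angle between scoop_handle's own z axis and vertical below 0.15 rad and height (world z) of scoop_handle below 0.1 m); the robot touches nothing.
It fails at once if the scoop is tipped by more than 17 degrees with its spout more than 85 mm above the table or more than 100 mm from the saucer's centre while a walnut is not yet in the saucer (angle between scoop_handle's own z axis and vertical above 0.3 rad and (z of scoop_spout in the frame of saucer above 0.085 m or horizontal distance between scoop_spout and saucer above 0.1 m) and not (horizontal distance between each of walnut_1, walnut_2 and saucer below 0.07 m and z of each of walnut_1, walnut_2 in the frame of saucer below 0.045 m)).
It fails at once if the saucer is shoved more than 30 mm or lifted (distance of saucer from where it was at the start of the episode above 0.03 m).
It also fails if it takes over 61 s, if anything falls off the work surface, if the arm or the gripper's body presses on something with over 40 N, if the wrist force passes 120 N, or if a joint passes its speed limit or range.

## Working session

There is one attempt and no reset: what is moved stays moved. The work goes in short steps, Python scripts to look and compute and a tool call to move; the robot and the scene stay as the last step left them, time stands still between calls to the robot, and variables do not carry over. Pictures are saved under pics/ and viewed, at most 10 in all, crops included, and the job is handed in when it is done.

Besides the shell and the picture viewer there is one more tool, called after "Call:" by a JSON object that holds its "api" and its "payload". jog_arm: Moves the arm, as the interface text tells. Its arguments: {"type":"object","properties":{"rows":{"type":"array","items":{"type":"array"}}},"required":["rows"]}

```bash
mkdir -p pics; cat > h.py <<'E'
import numpy as np, cv2
from station import r
def snap(n,f):
    d=r.get_image(n); cv2.imwrite('pics/'+f,d['image'][:,:,::-1]); np.savez('pics/'+f[:-4]+'.npz',**d); return d
def cast(d,u,v,z):
    R=cv2.Rodrigues(np.array(d['rvec'],float))[0]; c=-R.T@np.array(d['tvec'],float).ravel()
    K=d['K']; w=R.T@np.linalg.solve(K,[u,v,1.]); return c+w*(z-c[2])/w[2]
E
python3 - <<'E'
from h import *
snap('scene','s1.png');snap('top','t1.png')
o=r.get_obs();print(o['eef_pos'],o['tcp_rot'],r.hold_point_z,o['t'],o['finger_gap'])
E
```

```text
[0.24520023 0.51985391 0.23077162] [[-9.04431265e-01  4.26618956e-01 -5.94529979e-04]
 [ 4.26619333e-01  9.04430887e-01 -8.45545666e-04]
 [ 1.76985467e-04 -1.01837592e-03 -9.99999466e-01]] 0.0187 0.1 1.0043890935287496
```

View pics/t1.png

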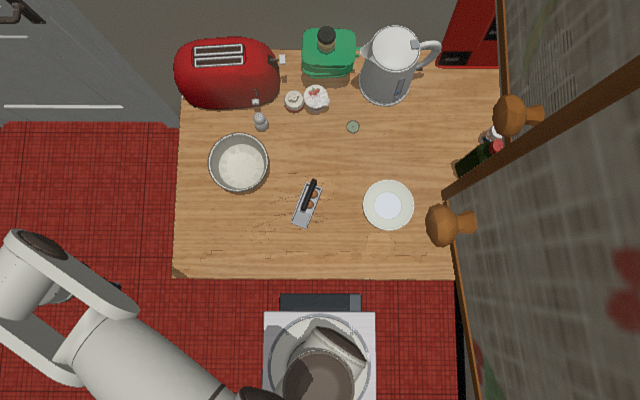

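View pics/s1.png

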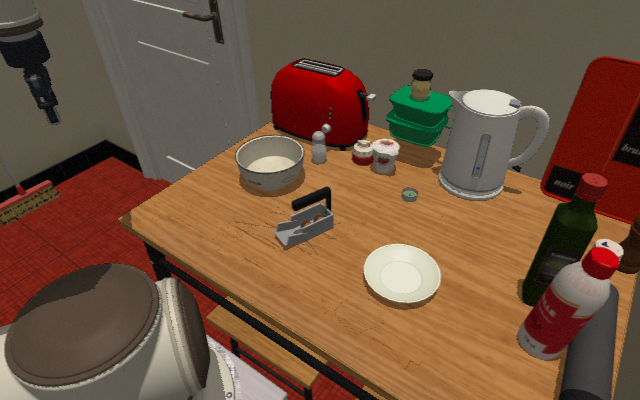

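The top view shows the scoop with its bar at about (310,195), spout end at about (300,224), saucer at (388,205) and bowl at (238,163). The scene view agrees, with the spout pointing to the robot.

```bash
cat > m.py <<'E'
from h import *
d=dict(np.load('pics/t1.npz')); im=d['image'].astype(int)
R=cv2.Rodrigues(d['rvec'].astype(float))[0]; print('cam',-R.T@d['tvec'].ravel(), 'corners',cast(d,175,278,0),cast(d,455,278,0),cast(d,440,215,.3),cast(d,190,50,0))
m=(im.max(2)<60).astype(np.uint8); b=np.zeros_like(m); b[165:235,285:330]=m[165:235,285:330]
n,l,s,c=cv2.connectedComponentsWithStats(b); k=1+s[1:,4].argmax()
ys,xs=np.where(l==k); rc=cv2.minAreaRect(np.stack([xs,ys],1).astype(np.float32)); bx=cv2.boxPoints(rc); print(rc,s[k])
for p in bx: print(p,cast(d,*p,.095))
print('handle',cast(d,*rc[0],.095))
w=((im.min(2)>150)&(im.max(2)-im.min(2)<60)).astype(np.uint8); b=np.zeros_like(w); b[170:240,355:425]=w[170:240,355:425]
cs=max(cv2.findContours(b,0,1)[0],key=cv2.contourArea); e=cv2.fitEllipse(cs); print(e)
print('saucer',cast(d,*e[0],.024),[cast(d,e[0][0]+e[1][0]/2*s,e[0][1],.024) for s in(-1,1)])
print('spout', cast(d,300,226,.017))
E
python3 m.py; python3 -c "
import cv2;i=cv2.imread('pics/t1.png')[165:240,270:350];cv2.imwrite('pics/c1.png',cv2.resize(i,None,fx=7,fy=7,interpolation=2))"
```

```text
cam [ 0.2625485  -0.00735136  1.37677244] corners [0.24149967 0.4184686  0.        ] [ 0.24647852 -0.39119946  0.        ] [ 0.39308733 -0.2783356   0.3       ] [0.94341204 0.40881552 0.        ]
((308.10345458984375, 194.7413787841797), (5.570859909057617, 32.86807632446289), 21.801410675048828) [301 179  15  32 166]
[299.4138  208.96552] [0.43246597 0.05618307 0.095     ]
[311.6207  178.44827] [0.51822085 0.02334539 0.095     ]
[316.79312 180.51724] [0.51244364 0.00892275 0.095     ]
[304.5862  211.03448] [0.42680638 0.04187867 0.095     ]
handle [0.47227179 0.03266106 0.095     ]
((388.1485290527344, 204.58932495117188), (49.504798889160156, 50.689430236816406), 127.2254638671875)
saucer [ 0.45616553 -0.19816104  0.024     ] [array([ 0.45576211, -0.12621875,  0.024     ]), array([ 0.4565688 , -0.27007672,  0.024     ])]
spout [0.39292237 0.0577033  0.017     ]
```

View pics/c1.png

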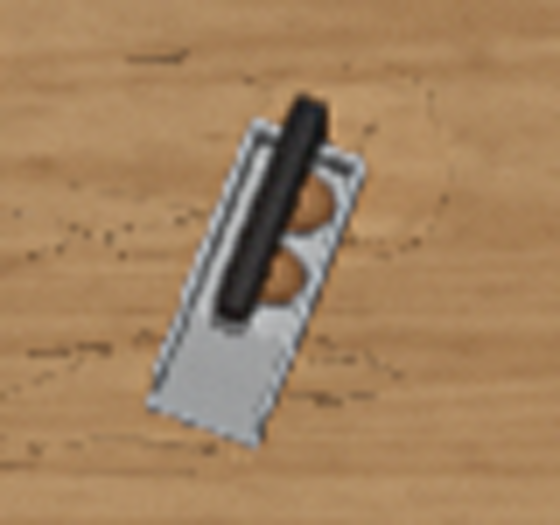

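Scoop handle is about (0.471, 0.031), scoop yaw about -20.3°, saucer (0.456, -0.198). Moving to hover over the handle.

Call:
{"api": "jog_arm", "payload": {"rows": [[[0, 0, -0.085], [-0.01, -0.01, 0], 1], [[0, 0, 0], [-0.016, -0.016, 0.0025], 1], [[0, 0, 0], [-0.016, -0.016, 0.0025], 1], [[0, 0, 0], [-0.016, -0.016, 0.0025], 1], [[0, 0, 0], [-0.016, -0.016, 0.0025], 1], [[0, 0, 0], [-0.016, -0.016, 0.0025], 1], [[0, 0, 0], [-0.016, -0.016, 0.0025], 1], [[0, 0, 0], [-0.016, -0.016, 0.0025], 1]]}}

```text
t: 0.77
eef_pos: [0.3162, 0.3616, 0.2134]
tcp_rot: [[-0.937, 0.348, -0.0], [0.348, 0.937, -0.0], [0.0, -0.001, -1.0]]
force: [1.0, 0.2, 0.9]
finger_gap: 0.996
grasp_force: 0.0
```

Call:
{"api": "jog_arm", "payload": {"rows": [[[0, 0, 0], [-0.016, -0.016, 0.0025], 1], [[0, 0, 0], [-0.016, -0.016, 0.0025], 1], [[0, 0, 0], [-0.016, -0.016, 0.0025], 1], [[0, 0, 0], [-0.016, -0.016, 0.0025], 1], [[0, 0, 0], [-0.016, -0.016, 0.0025], 1], [[0, 0, 0], [-0.016, -0.016, 0.0025], 1], [[0, 0, 0], [-0.016, -0.016, 0.0025], 1], [[0, 0, 0], [-0.016, -0.016, 0.0025], 1]]}}

```text
t: 1.43
eef_pos: [0.3916, 0.197, 0.1935]
tcp_rot: [[-0.937, 0.348, -0.0], [0.348, 0.937, -0.0], [0.0, -0.0, -1.0]]
force: [-0.3, 0.2, -0.0]
finger_gap: 1.0
grasp_force: 0.0
```

Call:
{"api": "jog_arm", "payload": {"rows": [[[0, 0, 0], [-0.016, -0.016, 0.0025], 1], [[0, 0, 0], [-0.016, -0.016, 0.0025], 1], [[0, 0, 0], [-0.016, -0.016, 0.0025], 1], [[0, 0, 0], [-0.016, -0.016, 0.0025], 1], [[0, 0, 0], [-0.016, -0.016, 0.0025], 1], [[0, 0, 0], [-0.016, -0.016, 0.0025], 1], [[0, 0, 0], [-0.016, -0.014, 0.0025], 1], [[0, 0, 0], [-0.01, -0.01, 0.0025], 1]]}}

```text
t: 2.1
eef_pos: [0.4646, 0.0415, 0.1734]
tcp_rot: [[-0.937, 0.349, -0.0], [0.349, 0.937, -0.0], [0.0, -0.0, -1.0]]
force: [0.6, -0.0, -0.1]
finger_gap: 0.998
grasp_force: 0.0
```

Call:
{"api": "jog_arm", "payload": {"rows": [[[0, 0, 0], [0, 0, 0], 1], [[0, 0, 0], [0, 0, 0], 1]]}}

```text
t: 2.27
eef_pos: [0.4639, 0.0428, 0.1734]
tcp_rot: [[-0.937, 0.35, -0.001], [0.35, 0.937, 0.0], [0.001, -0.0, -1.0]]
force: [-0.2, -0.4, 0.7]
finger_gap: 1.0
grasp_force: 0.0
```

```bash
python3 - <<'E'
from h import *
d=snap('wrist','w1.png');print(d['K'],d['rvec'],d['tvec'])
o=r.get_obs();print(o['eef_pos'],o['tcp_rot'],o['joint_pos'],o['force'],o['t'])
E
```

```text
[[309.70691629   0.         316.22309934]
 [  0.         309.70691629 196.15633332]
 [  0.           0.           1.        ]] [-2.35898126 -1.63909745 -0.25800599] [-0.20115888 -0.42189083  0.19665926]
[0.46375554 0.04335215 0.17364217] [[-9.37190473e-01  3.48817410e-01 -6.56605126e-04]
 [ 3.48817387e-01  9.37190699e-01  1.53170061e-04]
 [ 6.68792602e-04 -8.54857623e-05 -9.99999773e-01]] [-4.15429784e+00 -2.94523874e+00  1.01193574e+02  6.09001323e-03
  8.17898225e+01 -7.37401681e+01] [-0.04489249 -0.70925467  0.58225396] 2.3167
```

View pics/w1.png

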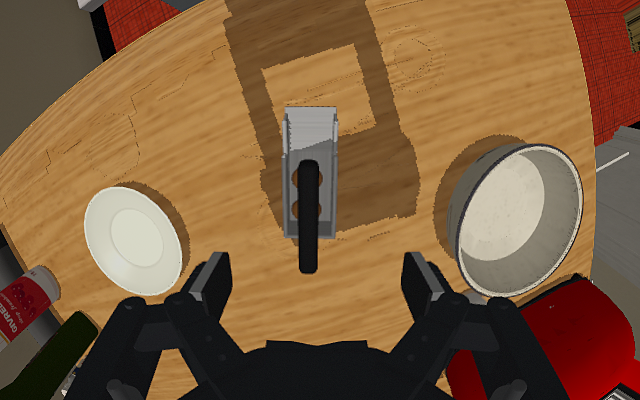

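The wrist view shows the bar running upright in the picture from (308,160) to (308,272), so the yaw matches. The saucer is at (134,240).

```bash
cat > fe.py <<'E'
from h import *
def fcast(d,u,v,z):
    K=d['K'];a=(np.array([u,v])-K[:2,2])/K[0,0];t=np.linalg.norm(a)
    ray=np.r_[a/t*np.sin(t),np.cos(t)];R=cv2.Rodrigues(np.array(d['rvec'],float))[0]
    c=-R.T@np.array(d['tvec'],float).ravel();w=R.T@ray;return c+w*(z-c[2])/w[2]
E
python3 - <<'E'
from fe import *
d=dict(np.load('pics/w1.npz'));im=d['image'].astype(int)
m=(im.max(2)<45).astype(np.uint8);m[:140]=0;m[290:]=0;m[:,:290]=0;m[:,330:]=0
ys,xs=np.where(m);print(xs.min(),xs.max(),ys.min(),ys.max())
cen=lambda y:np.mean(xs[abs(ys-y)<4]); 
a=fcast(d,cen(200),200,.099);b=fcast(d,cen(265),265,.099);print(cen(170),cen(200),cen(265),a,b,'yaw',np.degrees(np.arctan2(*(b-a)[1::-1])))
e1=fcast(d,cen(165),ys.min(),.088);e2=fcast(d,cen(265),ys.max()+1,.099);print('ends',e1,e2,np.linalg.norm(e1-e2),(e1+e2)/2)
print('spout',fcast(d,311,107,.017))
w=((im.min(2)>140)&(im.max(2)-im.min(2)<60)).astype(np.uint8);w[:,:70]=0;w[:,195:]=0;w[:170]=0;w[310:]=0
c=max(cv2.findContours(w,0,1)[0],key=cv2.contourArea)
P=np.array([fcast(d,*p[0],.024)[:2] for p in c],np.float32);print('saucer',cv2.minEnclosingCircle(P))
E
```

```text
297 318 160 272
307.8523489932886 308.0 307.5 [0.45640368 0.03828303 0.099     ] [0.50832416 0.01791357 0.099     ] yaw -21.421089508421883
ends [0.43013933 0.04808424 0.088     ] [0.51554156 0.01512161 0.099     ] 0.0922012753770181 [0.47284045 0.03160293 0.0935    ]
spout [0.39492118 0.06229834 0.017     ]
saucer ((0.4569510519504547, -0.20011691749095917), 0.07503356784582138)
```

Call:
{"api": "jog_arm", "payload": {"rows": [[[0, 0, 0.01], [-0.006, -0.004, 0.005], 1], [[0, 0, 0], [-0.006, -0.004, 0.01], 1], [[0, 0, 0], [0, 0, 0.018], 1], [[0, 0, 0], [0, 0, 0.018], 1], [[0, 0, 0], [0, 0, 0.018], 1], [[0, 0, 0], [0, 0, 0.018], 1], [[0, 0, 0], [0, 0, 0.012], 1], [[0, 0, 0], [0, 0, 0.005], 1]]}}

```text
t: 2.98
eef_pos: [0.4715, 0.0315, 0.0673]
tcp_rot: [[-0.934, 0.357, -0.003], [0.357, 0.934, 0.0], [0.003, -0.001, -1.0]]
force: [-0.1, 0.2, 0.6]
finger_gap: 1.001
grasp_force: 0.0
```

Call:
{"api": "jog_arm", "payload": {"rows": [[[0, 0, 0], [0, 0, 0], 1], [[0, 0, 0], [0, 0, 0], 0.5], [[0, 0, 0], [0, 0, 0], 0.3], [[0, 0, 0], [0, 0, 0], 0.2], [[0, 0, 0], [0, 0, 0], 0.1], [[0, 0, 0], [0, 0, 0], 0], [[0, 0, 0], [0, 0, 0], 0], [[0, 0, 0], [0, 0, 0], 0]]}}

```text
t: 3.65
eef_pos: [0.4726, 0.0314, 0.0701]
tcp_rot: [[-0.934, 0.358, 0.0], [0.358, 0.934, -0.0], [-0.0, 0.0, -1.0]]
force: [-0.2, 0.5, 3.4]
finger_gap: 0.178
grasp_force: 59.1
```

Call:
{"api": "jog_arm", "payload": {"rows": [[[0, 0, 0], [0, 0, 0], 0], [[0, 0, 0], [0, 0, 0], 0], [[0, 0, 0], [0, 0, 0], 0], [[0, 0, 0], [0, 0, 0], 0]]}}

```text
t: 3.98
eef_pos: [0.4726, 0.0314, 0.0701]
tcp_rot: [[-0.934, 0.358, 0.0], [0.358, 0.934, -0.0], [-0.0, 0.0, -1.0]]
force: [0.5, 0.1, 5.9]
finger_gap: 0.173
grasp_force: 59.6
```

Call:
{"api": "jog_arm", "payload": {"rows": [[[0, 0, 0], [0, 0, -0.003], 0], [[0, 0, 0], [0, 0, -0.006], 0], [[0, 0, 0], [0, 0, -0.008], 0], [[0, 0, 0], [0, 0, -0.008], 0], [[0, 0, 0], [0, 0, -0.008], 0], [[0, 0, 0], [0, 0, -0.008], 0], [[0, 0, 0], [0, 0, -0.006], 0], [[0, 0, 0], [0, 0, -0.003], 0]]}}

```text
t: 4.65
eef_pos: [0.4728, 0.0314, 0.121]
tcp_rot: [[-0.934, 0.358, 0.001], [0.358, 0.934, -0.0], [-0.001, 0.0, -1.0]]
force: [0.5, -0.3, -1.7]
finger_gap: 0.179
grasp_force: 58.5
```

Call:
{"api": "jog_arm", "payload": {"rows": [[[0, 0, 0], [-0.001, -0.002, 0], 0], [[0, 0, 0], [-0.003, -0.004, 0], 0], [[0, 0, 0], [-0.005, -0.006, 0], 0], [[0, 0, 0], [-0.006, -0.008, 0], 0], [[0, 0, 0], [-0.006, -0.008, 0], 0], [[0, 0, 0], [-0.006, -0.008, 0], 0], [[0, 0, 0], [-0.006, -0.008, 0], 0], [[0, 0, 0], [-0.006, -0.008, 0], 0]]}}

```text
t: 5.32
eef_pos: [0.4905, -0.0324, 0.1197]
tcp_rot: [[-0.934, 0.358, -0.0], [0.358, 0.934, -0.0], [0.0, -0.0, -1.0]]
force: [-0.7, 0.7, -1.5]
finger_gap: 0.174
grasp_force: 58.5
```

```bash
python3 - <<'E'
from h import *
snap('scene','s2.png')
o=r.get_obs();print(o['eef_pos'],o['force'],o['ft_torque'])
E
```

```text
[ 0.49094932 -0.03362638  0.11973354] [-0.66125516 -2.14571033 -1.12091527] [-0.03140901 -0.07278435 -0.02177332]
```

View pics/s2.png

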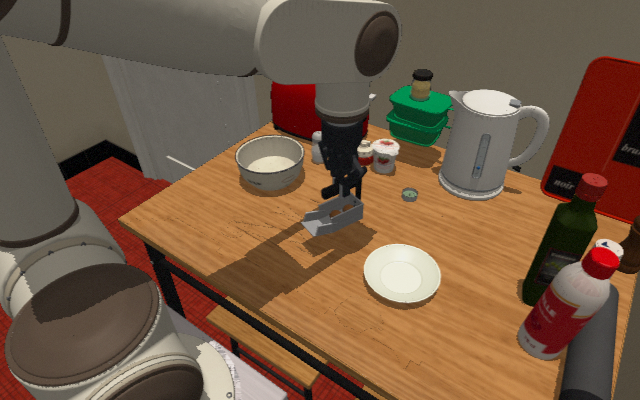

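The scoop hangs level with the nuts in it, at about (335,215). On to the saucer.

Call:
{"api": "jog_arm", "payload": {"rows": [[[0, 0, 0], [-0.003, -0.004, 0], 0], [[0, 0, 0], [-0.006, -0.008, 0], 0], [[0, 0, 0], [-0.006, -0.008, 0], 0], [[0, 0, 0], [-0.006, -0.008, 0], 0], [[0, 0, 0], [-0.006, -0.008, 0], 0], [[0, 0, 0], [-0.006, -0.008, 0], 0], [[0, 0, 0], [-0.006, -0.008, 0], 0], [[0, 0, 0], [-0.006, -0.008, 0], 0]]}}

```text
t: 6.03
eef_pos: [0.5111, -0.1043, 0.1198]
tcp_rot: [[-0.934, 0.358, -0.0], [0.358, 0.934, -0.0], [0.0, -0.0, -1.0]]
force: [-0.6, 0.3, -2.0]
finger_gap: 0.178
grasp_force: 58.6
```

Call:
{"api": "jog_arm", "payload": {"rows": [[[0, 0, 0], [-0.006, -0.008, 0], 0], [[0, 0, 0], [-0.006, -0.008, 0], 0], [[0, 0, 0], [-0.006, -0.008, 0], 0], [[0, 0, 0], [-0.006, -0.008, 0], 0], [[0, 0, 0], [-0.006, -0.008, 0], 0], [[0, 0, 0], [-0.006, -0.008, 0], 0], [[0, 0, 0], [-0.006, -0.008, 0], 0], [[0, 0, 0], [-0.006, -0.008, 0], 0]]}}

```text
t: 6.7
eef_pos: [0.533, -0.1811, 0.1198]
tcp_rot: [[-0.934, 0.358, -0.0], [0.358, 0.934, -0.0], [0.0, -0.0, -1.0]]
force: [0.3, -0.9, -1.5]
finger_gap: 0.177
grasp_force: 58.6
```

Call:
{"api": "jog_arm", "payload": {"rows": [[[0, 0, 0], [-0.006, -0.008, 0], 0], [[0, 0, 0], [-0.006, -0.008, 0], 0], [[0, 0, 0], [-0.006, -0.008, 0], 0], [[0, 0, 0], [-0.006, -0.008, 0], 0], [[0, 0, 0], [-0.005, -0.006, 0], 0], [[0, 0, 0], [-0.002, -0.003, 0], 0], [[0, 0, 0], [0, 0, 0], 0], [[0, 0, 0], [0, 0, 0], 0]]}}

```text
t: 7.37
eef_pos: [0.547, -0.2295, 0.1197]
tcp_rot: [[-0.934, 0.358, -0.0], [0.358, 0.934, 0.0], [0.0, 0.0, -1.0]]
force: [0.5, 0.2, -2.5]
finger_gap: 0.176
grasp_force: 58.6
```

Call:
{"api": "jog_arm", "payload": {"rows": [[[0, 0, 0], [0, 0, 0.002], 0], [[0, 0, 0], [0, 0, 0.003], 0], [[0, 0, 0], [0, 0, 0.003], 0], [[0, 0, 0], [0, 0, 0.003], 0], [[0, 0, 0], [0, 0, 0.001], 0], [[0, 0, 0], [0, 0, 0], 0], [[0, 0, 0], [0, 0, 0], 0], [[0, 0, 0], [0, 0, 0], 0]]}}

```text
t: 8.03
eef_pos: [0.5471, -0.2295, 0.1079]
tcp_rot: [[-0.934, 0.358, 0.0], [0.358, 0.934, -0.0], [-0.0, -0.0, -1.0]]
force: [0.4, -0.5, -1.6]
finger_gap: 0.175
grasp_force: 58.6
```

```bash
python3 - <<'E'
from fe import *
d=snap('wrist','w2.png');o=r.get_obs();print(o['eef_pos'],o['joint_pos'],o['t'])
snap('top','t2.png')
# tipping about the spout: tool-frame row shifts for N rows of -dth about tool y
h=r.hold_point_z; s=np.array([.08,h*-1+.071])  # spout rel TCP in tool x,z (grasp at handle centre)
from math import cos,sin
E
```

```text
[ 0.54709837 -0.22955965  0.10797737] [-3.01977035e+01  1.47727226e+01  8.95579463e+01 -4.54879081e-03
  7.56552593e+01 -9.92368592e+01] 8.0833
```

View pics/w2.png

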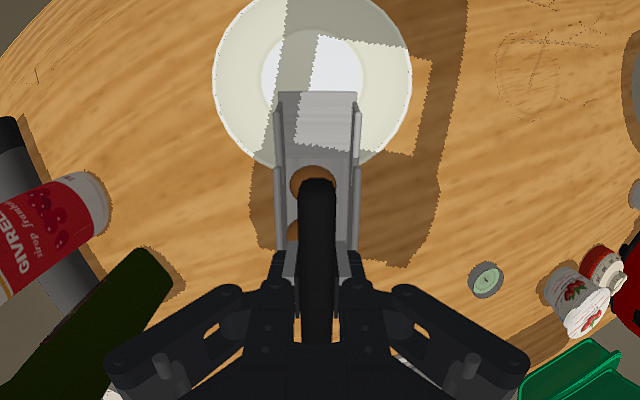

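Spout lip at (318,92) sits over the saucer's inner floor, centre about (312,78), with both nuts in the trough. Tipping about the spout now.

Call:
{"api": "jog_arm", "payload": {"rows": [[[0, -0.015, 0], [0.0008, 0, -0.001], 0], [[0, -0.03, 0], [0.0016, 0, -0.0022], 0], [[0, -0.03, 0], [0.0016, 0, -0.0022], 0], [[0, -0.03, 0], [0.0016, 0, -0.0022], 0], [[0, -0.03, 0], [0.0016, 0, -0.0022], 0], [[0, -0.03, 0], [0.0016, 0, -0.0022], 0], [[0, -0.03, 0], [0.0016, 0, -0.0022], 0], [[0, -0.03, 0], [0.0016, 0, -0.0022], 0]]}}

```text
t: 8.8
eef_pos: [0.5342, -0.2246, 0.1233]
tcp_rot: [[-0.91, 0.358, 0.211], [0.348, 0.934, -0.081], [-0.226, -0.0, -0.974]]
force: [-0.1, 0.4, -1.3]
finger_gap: 0.174
grasp_force: 58.6
```

Call:
{"api": "jog_arm", "payload": {"rows": [[[0, -0.02, 0], [0.0011, 0, -0.0013], 0], [[0, -0.02, 0], [0.0011, 0, -0.0013], 0], [[0, -0.02, 0], [0.0011, 0, -0.0013], 0], [[0, -0.02, 0], [0.0011, 0, -0.0013], 0], [[0, -0.02, 0], [0.0011, 0, -0.0013], 0], [[0, -0.02, 0], [0.0011, 0, -0.0013], 0], [[0, -0.02, 0], [0.0011, 0, -0.0013], 0], [[0, -0.02, 0], [0.0011, 0, -0.0013], 0]]}}

```text
t: 9.47
eef_pos: [0.5236, -0.2206, 0.1304]
tcp_rot: [[-0.865, 0.358, 0.352], [0.331, 0.934, -0.135], [-0.377, -0.0, -0.926]]
force: [0.0, 1.2, -1.6]
finger_gap: 0.181
grasp_force: 58.7
```

```bash
python3 - <<'E'
from h import *
o=r.get_obs();R=np.array(o['tcp_rot']);print(o['eef_pos'],np.degrees(np.arccos(-R[2,2])),'spout',o['eef_pos']+R@[.08,0,.053],o['force'])
E
```

```text
[ 0.52357989 -0.22056657  0.13038446] 22.166808989556646 spout [ 0.47306446 -0.20122953  0.05111738] [ 0.00173792  1.22960553 -1.62063868]
```

Call:
{"api": "jog_arm", "payload": {"rows": [[[0, -0.015, 0], [0.0008, 0, -0.001], 0], [[0, -0.015, 0], [0.0008, 0, -0.001], 0], [[0, -0.015, 0], [0.0008, 0, -0.001], 0], [[0, -0.015, 0], [0.0008, 0, -0.001], 0], [[0, -0.015, 0], [0.0008, 0, -0.001], 0], [[0, -0.015, 0], [0.0008, 0, -0.001], 0], [[0, -0.015, 0], [0.0008, 0, -0.001], 0], [[0, -0.015, 0], [0.0008, 0, -0.001], 0]]}}

```text
t: 10.13
eef_pos: [0.515, -0.2173, 0.1349]
tcp_rot: [[-0.817, 0.358, 0.453], [0.313, 0.934, -0.174], [-0.485, -0.0, -0.874]]
force: [0.0, 0.8, -1.2]
finger_gap: 0.176
grasp_force: 58.7
```

Call:
{"api": "jog_arm", "payload": {"rows": [[[0, -0.015, 0], [0.0008, 0, -0.001], 0], [[0, -0.015, 0], [0.0008, 0, -0.001], 0], [[0, -0.015, 0], [0.0008, 0, -0.001], 0], [[0, -0.015, 0], [0.0008, 0, -0.001], 0], [[0, -0.015, 0], [0.0008, 0, -0.001], 0], [[0, -0.015, 0], [0.0008, 0, -0.001], 0], [[0, 0, 0], [0, 0, 0], 0], [[0, 0, 0], [0, 0, 0], 0]]}}

```text
t: 10.8
eef_pos: [0.5083, -0.2148, 0.1375]
tcp_rot: [[-0.773, 0.358, 0.523], [0.296, 0.934, -0.201], [-0.561, -0.0, -0.828]]
force: [-0.6, 0.2, -1.1]
finger_gap: 0.178
grasp_force: 58.7
```

Call:
{"api": "jog_arm", "payload": {"rows": [[[0, 0, 0], [0, 0, 0], 0], [[0, 0, 0], [0, 0, 0], 0], [[0, 0, 0], [0, 0, 0], 0], [[0, 0, 0], [0, 0, 0], 0], [[0, 0, 0], [0, 0, 0], 0], [[0, 0, 0], [0, 0, 0], 0], [[0, 0, 0], [0, 0, 0], 0], [[0, 0, 0], [0, 0, 0], 0]]}}

```text
t: 11.47
eef_pos: [0.5084, -0.2147, 0.1375]
tcp_rot: [[-0.773, 0.358, 0.523], [0.296, 0.934, -0.201], [-0.56, -0.0, -0.828]]
force: [-0.1, -0.3, -2.6]
finger_gap: 0.177
grasp_force: 58.7
```

```bash
python3 - <<'E'
from h import *
o=r.get_obs();R=np.array(o['tcp_rot']);print(o['eef_pos'],np.degrees(np.arccos(-R[2,2])),'spout',o['eef_pos']+R@[.08,0,.053],o['force'])
snap('wrist','w3.png')
E
```

```text
[ 0.50842632 -0.21472986  0.13749269] 34.087789681199084 spout [ 0.47429178 -0.20166364  0.04876216] [-0.10522333 -0.29912904 -2.55694916]
```

View pics/w3.png

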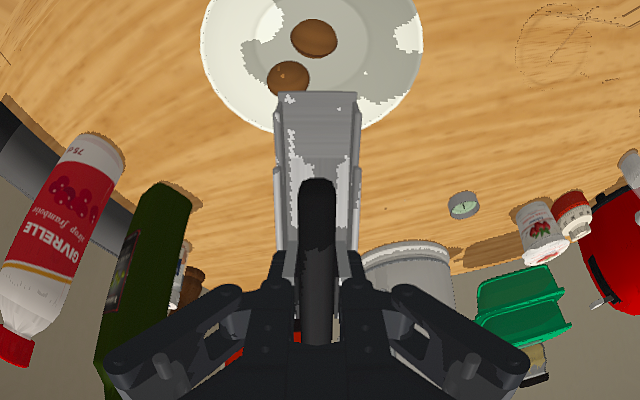

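Both nuts lie in the saucer, at (313,38) and (288,78), and the scoop is empty. Lifting a little, then levelling.

Call:
{"api": "jog_arm", "payload": {"rows": [[[0, 0, 0], [-0.001, 0, -0.0015], 0], [[0, 0, 0], [-0.0021, 0, -0.0031], 0], [[0, 0, 0], [-0.0021, 0, -0.0031], 0], [[0, 0, 0], [-0.0021, 0, -0.0031], 0], [[0, 0, 0], [-0.0021, 0, -0.0031], 0], [[0, 0, 0], [-0.0021, 0, -0.0031], 0], [[0, 0, 0], [-0.0021, 0, -0.0031], 0], [[0, 0, 0], [-0.0021, 0, -0.0031], 0]]}}

```text
t: 12.18
eef_pos: [0.5084, -0.2147, 0.166]
tcp_rot: [[-0.773, 0.358, 0.523], [0.296, 0.934, -0.201], [-0.561, -0.0, -0.828]]
force: [-0.1, 0.3, -1.4]
finger_gap: 0.18
grasp_force: 58.7
```

Call:
{"api": "jog_arm", "payload": {"rows": [[[0, 0.025, 0], [-0.0013, 0, 0.002], 0], [[0, 0.05, 0], [-0.0027, 0, 0.004], 0], [[0, 0.05, 0], [-0.0027, 0, 0.004], 0], [[0, 0.05, 0], [-0.0027, 0, 0.004], 0], [[0, 0.05, 0], [-0.0027, 0, 0.004], 0], [[0, 0.05, 0], [-0.0027, 0, 0.004], 0], [[0, 0.05, 0], [-0.0027, 0, 0.004], 0], [[0, 0.05, 0], [-0.0027, 0, 0.004], 0]]}}

```text
t: 12.85
eef_pos: [0.5374, -0.2259, 0.1471]
tcp_rot: [[-0.912, 0.358, 0.202], [0.349, 0.934, -0.078], [-0.216, -0.0, -0.976]]
force: [0.1, -0.6, -0.7]
finger_gap: 0.178
grasp_force: 58.7
```

Call:
{"api": "jog_arm", "payload": {"rows": [[[0, 0.05, 0], [-0.0027, 0, 0.004], 0], [[0, 0.05, 0], [-0.0027, 0, 0.004], 0], [[0, 0.05, 0], [-0.0027, 0, 0.004], 0], [[0, 0.05, 0], [-0.0027, 0, 0.004], 0], [[0, 0.02, 0], [-0.001, 0, 0.0016], 0], [[0, 0, 0], [0, 0, -0.005], 0], [[0, 0, 0], [0, 0, -0.005], 0], [[0, 0, 0], [0, 0, 0], 0]]}}

```text
t: 13.52
eef_pos: [0.5504, -0.2309, 0.1427]
tcp_rot: [[-0.934, 0.358, 0.003], [0.358, 0.934, -0.001], [-0.003, -0.0, -1.0]]
force: [-0.0, 0.3, -1.2]
finger_gap: 0.172
grasp_force: 58.6
```

```bash
python3 - <<'E'
from fe import *
d=snap('wrist','w4.png');o=r.get_obs();print(o['eef_pos'],o['tcp_rot'],o['t']);im=d['image'].astype(int)
w=((im.min(2)>140)&(im.max(2)-im.min(2)<60)).astype(np.uint8)
E
```

```text
[ 0.55025874 -0.23079812  0.14233959] [[-9.33848802e-01  3.57659683e-01  2.44264101e-03]
 [ 3.57657180e-01  9.33851892e-01 -1.40937858e-03]
 [-2.78514282e-03 -4.42518406e-04 -9.99996024e-01]] 13.5667
```

Call:
{"api": "jog_arm", "payload": {"rows": [[[0, 0, 0], [0.003, 0.004, 0], 0], [[0, 0, 0], [0.006, 0.008, 0], 0], [[0, 0, 0], [0.009, 0.012, 0], 0], [[0, 0, 0], [0.009, 0.012, 0], 0], [[0, 0, 0], [0.009, 0.012, 0], 0], [[0, 0, 0], [0.009, 0.012, 0], 0], [[0, 0, 0], [0.009, 0.012, 0], 0], [[0, 0, 0], [0.009, 0.012, 0], 0]]}}

```text
t: 14.23
eef_pos: [0.5209, -0.128, 0.1411]
tcp_rot: [[-0.934, 0.357, 0.0], [0.357, 0.934, -0.0], [-0.0, -0.0, -1.0]]
force: [0.2, 0.5, -1.5]
finger_gap: 0.175
grasp_force: 58.6
```

Call:
{"api": "jog_arm", "payload": {"rows": [[[0, 0, 0], [0.009, 0.012, 0], 0], [[0, 0, 0], [0.009, 0.012, 0], 0], [[0, 0, 0], [0.009, 0.012, 0], 0], [[0, 0, 0], [0.009, 0.012, 0], 0], [[0, 0, 0], [0.009, 0.012, 0], 0], [[0, 0, 0], [0.009, 0.012, 0], 0], [[0, 0, 0], [0.009, 0.012, 0], 0], [[0, 0, 0], [0.009, 0.012, 0], 0]]}}

```text
t: 14.9
eef_pos: [0.488, -0.013, 0.141]
tcp_rot: [[-0.934, 0.358, 0.0], [0.358, 0.934, -0.0], [-0.0, -0.0, -1.0]]
force: [-0.2, 0.7, -0.8]
finger_gap: 0.183
grasp_force: 58.6
```

Call:
{"api": "jog_arm", "payload": {"rows": [[[0, 0, 0], [0.009, 0.012, 0.004], 0], [[0, 0, 0], [0.004, 0.006, 0.01], 0], [[0, 0, 0], [0, 0, 0.012], 0], [[0, 0, 0], [0, 0, 0.012], 0], [[0, 0, 0], [0, 0, 0.012], 0], [[0, 0, 0], [0, 0, 0.008], 0], [[0, 0, 0], [0, 0, 0.005], 0], [[0, 0, 0], [0, 0, 0.003], 0]]}}

```text
t: 15.57
eef_pos: [0.4826, 0.0072, 0.0742]
tcp_rot: [[-0.934, 0.358, -0.001], [0.358, 0.934, -0.0], [0.001, -0.0, -1.0]]
force: [0.7, -0.7, -1.8]
finger_gap: 0.182
grasp_force: 58.7
```

Call:
{"api": "jog_arm", "payload": {"rows": [[[0, 0, 0], [0, 0, 0.001], 0], [[0, 0, 0], [0, 0, 0], 0], [[0, 0, 0], [0, 0, 0], 0], [[0, 0, 0], [0, 0, 0], 0]]}}

```text
t: 15.9
eef_pos: [0.4831, 0.007, 0.0744]
tcp_rot: [[-0.934, 0.358, 0.001], [0.358, 0.934, -0.0], [-0.001, 0.0, -1.0]]
force: [0.3, -1.1, -2.2]
finger_gap: 0.177
grasp_force: 58.7
```

Call:
{"api": "jog_arm", "payload": {"rows": [[[0, 0, 0], [0, 0, 0.002], 0], [[0, 0, 0], [0, 0, 0.001], 0], [[0, 0, 0], [0, 0, 0.001], 0], [[0, 0, 0], [0, 0, 0.0005], 0], [[0, 0, 0], [0, 0, 0], 0], [[0, 0, 0], [0, 0, 0], 0]]}}

```text
t: 16.4
eef_pos: [0.483, 0.0072, 0.0701]
tcp_rot: [[-0.934, 0.358, 0.001], [0.358, 0.934, 0.0], [-0.0, 0.0, -1.0]]
force: [-3.5, 2.8, 9.9]
finger_gap: 0.174
grasp_force: 60.2
```

Table contact. Opening and retreating.

Call:
{"api": "jog_arm", "payload": {"rows": [[[0, 0, 0], [0, 0, 0], 0.3], [[0, 0, 0], [0, 0, 0], 0.5], [[0, 0, 0], [0, 0, 0], 0.8], [[0, 0, 0], [0, 0, 0], 1], [[0, 0, 0], [0, 0, 0], 1], [[0, 0, 0], [0, 0, 0], 1], [[0, 0, 0], [0, 0, 0], 1], [[0, 0, 0], [0, 0, 0], 1]]}}

```text
t: 17.07
eef_pos: [0.4828, 0.0071, 0.0695]
tcp_rot: [[-0.934, 0.358, -0.0], [0.358, 0.934, -0.0], [0.0, -0.0, -1.0]]
force: [0.9, 0.1, -0.5]
finger_gap: 1.003
grasp_force: 0.0
```

Call:
{"api": "jog_arm", "payload": {"rows": [[[0, 0, 0], [0, 0, -0.005], 1], [[0, 0, 0], [0, 0, -0.015], 1], [[0, 0, 0], [0, 0, -0.02], 1], [[0, 0, 0], [0, 0, -0.02], 1], [[0, 0, 0], [0, 0, -0.02], 1], [[0, 0, 0], [0, 0, -0.02], 1], [[0, 0, 0], [0, 0, -0.02], 1], [[0, 0, 0], [0, 0, -0.01], 1]]}}

```text
t: 17.73
eef_pos: [0.4833, 0.007, 0.2022]
tcp_rot: [[-0.934, 0.358, 0.003], [0.358, 0.934, -0.0], [-0.003, 0.001, -1.0]]
force: [1.1, 0.5, 0.2]
finger_gap: 1.001
grasp_force: 0.0
```

Call:
{"api": "jog_arm", "payload": {"rows": [[[0, 0, 0], [0, 0, 0], 1], [[0, 0, 0], [0, 0, 0], 1], [[0, 0, 0], [0, 0, 0], 1]]}}

```text
t: 17.98
eef_pos: [0.4824, 0.0071, 0.1983]
tcp_rot: [[-0.934, 0.358, -0.002], [0.358, 0.934, 0.0], [0.002, -0.0, -1.0]]
force: [-0.4, -0.0, -1.0]
finger_gap: 1.0
grasp_force: 0.0
```

```bash
python3 - <<'E'
from h import *
snap('scene','s3.png')
E
```

```text
(no output)
```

View pics/s3.png

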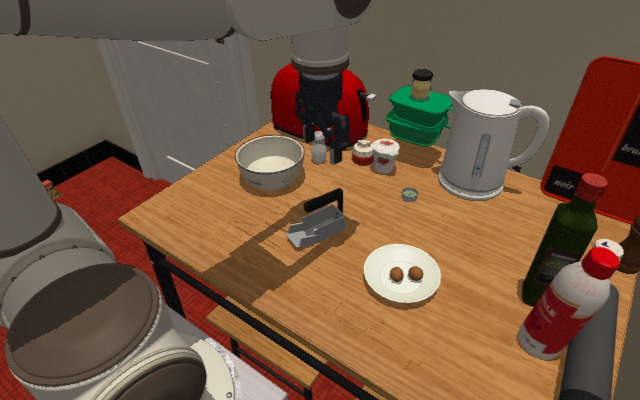

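Both nuts are on the saucer floor, at (397,274) and (416,272). The scoop stands upright and empty at (318,222), clear of the gripper.

```bash
python3 -c "
from station import r
print(r.close_job())"
```

```text
the job is handed in; nothing more can be done
None
```

The job is handed in: both walnuts lie in the saucer and the empty scoop stands upright on the table, as the last camera picture showed; no verdict was returned.

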